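# Reset the fence of a lens bench: loosen the jam nut, turn the adjuster, retighten

## Task

On the aluminium lens bench, swing the long handle of the jam nut counter-clockwise (seen from above) to loosen it, turn the T-bar of the adjuster screw above it until the pointer of the sliding fence lines up with the tip of the pointed marker (not the round bolt), and swing the nut's handle back clockwise until it is fully tight again. Leave the fence lined up, and do not knock over or shift the lens tubes, the step-up ring and the other gear around.

Things in the scene. Friction and masses are not known exactly. Their poses are not given: they have to be found in the camera images.
- bench: Fixed lens bench. Flat aluminium base, 240 (x) x 340 (y) x 16 mm; origin on the table top below the common vertical axis of the jam nut and the adjuster screw; the base reaches from x = -80 to +160 mm and y = +-170 mm of it. z up. A grey round post (54 mm diameter) stands on the axis up to 45 mm above the table, and carries the nut and above it the screw. The fence slides along the bench's y axis on two rails at x = +62 and +98 mm; it reaches 66 mm above the table.
- jam_nut (a joint): Angle of the jam nut (rad) about the bench's vertical axis: 0 = fully tight (stop), grows counter-clockwise seen from above as it is loosened, stop at 1.1. At or above 0.5 the nut is loose and the adjuster screw turns freely; near 0 it jams the screw. It stays where it is left (friction 0.6 N m, about 6 N at the handle, up to 4 N more for the last bit of tightening).
- nut_handle (a point): Centre of the upright steel grip block at the end of the jam nut's handle: 42 mm long (radially), 14 mm thick, 42 mm high, its top 21 mm above this point. It lies 109 mm from the nut's axis, 55 mm above the table, towards the robot's side of the bench. x axis: outwards along the handle; y axis: the thin (14 mm) way, tangential; z up. The hex nut itself is 59 to 68 mm across, 46 to 61 mm above the table; the handle's bar is 12 mm wide.
- adjuster (a joint): Angle of the adjuster screw (rad) about the same vertical axis, growing counter-clockwise seen from above, range +-2. It moves the fence through rack and pinion: 20 mm along the bench's +y per +1 rad. Friction 0.08 N m with the nut loose, about ten times that with it tight.
- tbar_center (a point): Centre of the steel T-bar head of the adjuster screw, on the axis, 91 mm above the table. The bar is 72 mm long (this frame's x axis), 14 mm thick (y axis) and 30 mm high (its top 15 mm above this point); within 85 mm of the axis nothing else of the bench reaches above 66 mm; the block on the nut handle reaches 76 mm.
- fence_tip (a point): Tip of the pointer (a 45 degree point, 10 mm high) on the far (+x) side of the steel fence carriage, 114 mm from the axis along the bench's x, 34 mm above the table. Moves along the bench's y with the adjuster. Axes as the bench's.
- marker_tip (a point): Tip of the fixed pointed steel marker (30 mm long, 16 mm wide, pointing to -x of the bench), on the base beyond the fence, its tip 4 mm beyond the fence pointer's path, 34 mm above the table. Axes as the bench's. It stands 16 to 26 mm to one side of the bench's middle; on the other side stands a plain round clamp bolt (15 mm diameter, 18 mm high), which is not the marker. The fence is set when the two tips have the same y in the bench's frame.
- short_tube: Loose bystander: aluminium lens tube 52 mm diameter, 75 mm high, standing on the left (+y) end of the bench base; origin at the centre of its underside.
- tall_tube: Loose bystander: aluminium lens tube 64 mm diameter, 120 mm high, standing on the table; origin at the centre of its underside.
- step_ring: Loose bystander: steel step-up ring 68 mm outer diameter, 8 mm high, lying on the right (-y) end of the bench base; origin at the centre of its underside.
- filter_clip: Loose bystander: grey plastic spring clip holding a round polarizing filter, about 150 x 72 x 30 mm, lying on the table; origin under the clip's middle.
- blower: Loose bystander: dull green blower lying on its side, 140 mm long, 68 mm diameter; origin on the table beneath its bulb.
- wrench: Loose bystander: steel wrench lying flat on the table to the left of the bench; origin on its underside.

How it is judged:
On the way, in this order (a step that is already met when the one before it is completed fails the run):
1. the jam nut is loosened (at least 0.5 rad) before the fence is set (value of joint jam_nut above 0.5 rad), for 0.1 s.
2. with the nut loose, the fence pointer is brought within 4 mm of the marker's tip along the bench's y (value of joint jam_nut above 0.4 rad and y of fence_tip in the frame of marker_tip between -0.004 and 0.004 m), for 0.2 s.
At the end, for the whole second after the job is handed in: The jam nut is tight again (within 0.12 rad, 7 degrees, of its stop) and at rest, and the fence pointer is within 4 mm of the marker's tip along the bench's y axis (value of joint jam_nut below 0.12 rad and y of fence_tip in the frame of marker_tip between -0.004 and 0.004 m and velocity of joint jam_nut between -0.05 and 0.05 rad/s); the robot touches nothing.
It fails at once if a lens tube is shifted by more than 25 mm (distance of any of short_tube, tall_tube from where it was at the start of the episode above 0.025 m).
It fails at once if a lens tube is tipped over (angle between any of short_tube, tall_tube's own z axis and vertical above 0.5 rad).
It fails at once if the step-up ring, filter clip, blower or wrench is shifted by more than 25 mm (distance of any of step_ring, filter_clip, blower, wrench from where it was at the start of the episode above 0.025 m).
It also fails if it takes over 56 s, if anything falls off the work surface, if the arm or the gripper's body presses on something with over 40 N, if the wrist force passes 120 N, or if a joint passes its speed limit or range.

## Robot

A 6-joint arm with a two-finger parallel gripper is mounted at the origin on the work surface. World frame = base frame: x ahead of the robot, y to its left, z up, the work surface at z = 0. Lengths are in m, angles in rad, forces in N, time in s.
With the tool pointing down it reaches from about 0.225 to 0.875 m from the base axis. Payload 3.4 kg.
Tool frame: the origin (TCP) lies at the very end of the fingers, on their centre line; the grasp point (between the pads) lies behind it (arm.grasp_offset is the y of the grasp point in the tool frame, in m); y points along the fingers, x is the direction in which the jaws open and shut, and the axes are right-handed (so a half turn about y gives the same grasp; the last joint's range is limited). The gripper opens to 85 mm and grips with 20 to 120 N. Pads are 22 mm wide; open, the fingers measure 114 mm over their backs; the gripper's body (76 mm by 85 mm) begins 54 mm behind the grasp point. The pads swing forward as they close: fully open they stand 13 mm farther back than shut.
Start: joints at [1.008, 0.276, 1.505, -0, 1.361, -0.121], TCP at [0.246, 0.52, 0.231] pointing down, gripper open.
Joint ranges: [-2.89, 2.89], [-0.75, 2.08], [0.22, 2.7], [-1.18, 4.32], [0.11, 2.71], [-2.7, 2.7]. Speed limits (rad/s): [2.57, 2.57, 3.14, 3.14, 3.14, 3.14].

## Interface

Orientations are given as a rotation vector (axis times angle).
In Python, from station import telemetry, grab_frame, workorder, arm gives the robot as it stands. The module is installed in compiled form; this text tells all that it offers.
- The arm moves only by the tool step_arm, never from a script. Its argument "targets" is a list that holds one entry, the list of rows, each a list of 5 numbers: the shift along the tool's x, y, z in units of 25 mm (1.0 is 25 mm), then the turn about the tool's y in units of 5 degrees (1.0 is 5 degrees), then the opening, from 0 (shut) to 1 (fully open). A call has 1 to 8 rows; each row shifts and turns the pose as measured when the row begins, along the tool's axes as they then stand; what a row does not reach is not made up. A row lasts 1/8 s, in which the tool goes at most 62.5 mm and 10.7 degrees, less where a joint would pass 70% of its speed; a pose out of reach is approached as far as the arm can. A call is refused whole if a number of a shift passes 1 or a number of a turn 1, either way. A call with a gripper value outside its range is refused whole. The fingers move at their own pace and stop on an object; "force" is the grip in N (left out, the last holds). Time passes only in rows, so rows that do not move let the fingers close. It gives the time, the measured TCP pose, the force and the opening at its end, in the units of the state.
- telemetry.read_state(): the state, without advancing time (a new reading comes with each control period).
- grab_frame(name): name is "side" or "top" or "wrist"; returns a dict with "color" (384x512x3 uint8, blue, green, red), "fx", "fy", "cx", "cy" (pixels), "cam_to_world" (4x4, takes a point from camera to world coordinates); the wrist camera has in their place "mount" (4x4, takes a point from camera to tool coordinates, whose origin is the TCP and whose axes are the tool frame's). Camera axes: x right, y up, looking along -z (the intrinsics and any distortion apply to the point x, -y, -z); pixel columns grow to the right and rows downward; lengths in m; the calibration is good to about 2 mm. A picture is of the moment at which its call begins: read the wrist's pose just before it. There is no depth.
- workorder.close_job(): hands the job in, once; it reports no verdict.
The state is a dict: "time_s": time; "joint_positions": joint angles; "qvel": joint speeds; "joint_torque": joint torques, N m; "tcp_pos": TCP position; "orientation": TCP orientation; "wrist_force": force on the tool from outside, world axes, zero at the start; "ft_torque": the same for the moment, N m; "opening": finger opening in m.
Only numpy, scipy, OpenCV 4.12 (cv2) and the standard library are available. Lean on these libraries where they do the work, as an engineer would, in place of code of your own. Each camera call takes 0.05 s, during which the arm holds its last target.

## Working session

There is one attempt and no reset: what is moved stays moved. The work goes in short steps, Python scripts to look and compute and a tool call to move; the robot and the scene stay as the last step left them, time stands still between calls to the robot, and variables do not carry over. Pictures are saved under pics/ and viewed, and the job is handed in when it is done.

Besides the shell and the picture viewer there is one more tool, called as a command line: name --argument value ..., lists and objects as JSON in quotes. step_arm: Moves the arm, as the interface text tells. Its arguments: {"type":"object","properties":{"targets":{"type":"array"},"force":{"type":"number"}},"required":["targets"]}

```bash
mkdir -p pics; cat > h.py <<'E'
import numpy as np, cv2
from station import telemetry, grab_frame, workorder, arm
E
python3 - <<'E'
from h import *
s=telemetry.read_state()
for k,v in s.items(): print(k,np.round(v,3))
print(arm.grasp_offset)
import pickle
for n in ("side","top","wrist"):
    f=grab_frame(n); cv2.imwrite(f"pics/{n}0.png",f["color"]); pickle.dump(f,open(f"{n}0.pkl","wb"))
    print(n,{k:np.round(v,3) for k,v in f.items() if k!="color"})
E
```

```text
time_s 0.0
joint_positions [ 1.008  0.277  1.506 -0.     1.361 -0.121]
qvel [ 0.002  0.    -0.002  0.001  0.     0.001]
joint_torque [-0.0000e+00 -4.1677e+01 -2.4581e+01  0.0000e+00  1.1000e-02  0.0000e+00]
tcp_pos [0.246 0.519 0.23 ]
orientation [-1.387 -0.877  0.879]
wrist_force [ 0.43  -0.613 -0.071]
ft_torque [ 0.06  -0.066 -0.038]
opening 0.085
-0.0187
side {'fx': np.float64(456.385), 'fy': np.float64(456.385), 'cx': np.float64(254.492), 'cy': np.float64(179.885), 'cam_to_world': array([[ 0.853,  0.378, -0.361,  0.102],
       [-0.523,  0.62 , -0.585, -0.687],
       [ 0.003,  0.688,  0.726,  0.95 ],
       [ 0.   ,  0.   ,  0.   ,  1.   ]])}
top {'fx': np.float64(374.31), 'fy': np.float64(374.31), 'cx': np.float64(252.01), 'cy': np.float64(195.577), 'cam_to_world': array([[ 0.019,  0.997, -0.069,  0.46 ],
       [-1.   ,  0.019,  0.011,  0.004],
       [ 0.012,  0.069,  0.998,  1.094],
       [ 0.   ,  0.   ,  0.   ,  1.   ]])}
wrist {'fx': np.float64(274.981), 'fy': np.float64(274.981), 'cx': np.float64(250.65), 'cy': np.float64(188.736), 'mount': array([[ 1.   , -0.001,  0.   , -0.   ],
       [ 0.   ,  0.318, -0.948, -0.143],
       [ 0.001,  0.948,  0.318,  0.082],
       [ 0.   ,  0.   ,  0.   ,  1.   ]])}
```

View pics/top0.png

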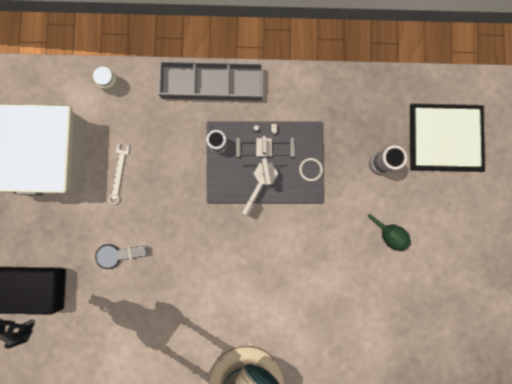

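View pics/side0.png

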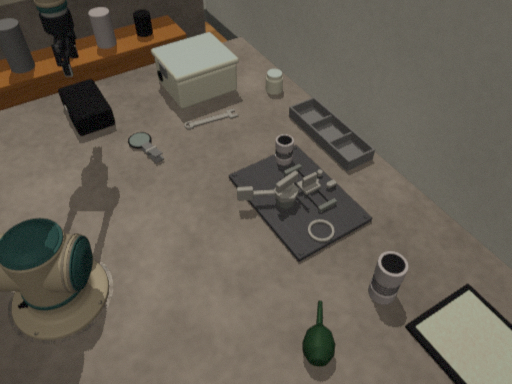

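View pics/wrist0.png

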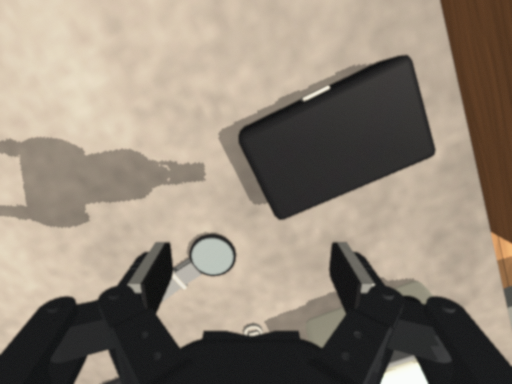

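The top view shows the bench at about (207–323, 122–204), with the hex and T-bar near (265,173), the handle end near (247,211), the fence at (264,147), and the two small items near (257,128) and (275,128). I'll zoom in on it.

```bash
cat >> h.py <<'E'
import pickle
def ray(f,u,v,T=None):
    T=f["cam_to_world"] if T is None else T
    d=np.array([(u-f["cx"])/f["fx"],-(v-f["cy"])/f["fy"],-1.]); return T[:3,3],T[:3,:3]@d
def atz(f,u,v,z,T=None):
    o,d=ray(f,u,v,T); return o+d*(z-o[2])/d[2]
def proj(f,p,T=None):
    T=f["cam_to_world"] if T is None else T
    q=T[:3,:3].T@(np.asarray(p)-T[:3,3]); return f["cx"]+f["fx"]*q[0]/-q[2], f["cy"]-f["fy"]*q[1]/-q[2]
from scipy.spatial.transform import Rotation as Ro
def toolT(s):
    T=np.eye(4);T[:3,:3]=Ro.from_rotvec(s["orientation"]).as_matrix();T[:3,3]=s["tcp_pos"];return T
E
python3 - <<'E'
from h import *
f=pickle.load(open("top0.pkl","rb"))
c=f["color"][112:214,195:335]; cv2.imwrite("pics/topz.png",cv2.resize(c,None,fx=5.5,fy=5.5,interpolation=cv2.INTER_CUBIC))
f=pickle.load(open("side0.pkl","rb"))
c=f["color"][125:260,222:377]; cv2.imwrite("pics/sidez.png",cv2.resize(c,None,fx=4.4,fy=4.4,interpolation=cv2.INTER_CUBIC))
E
```

```text
(no output)
```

View pics/topz.png

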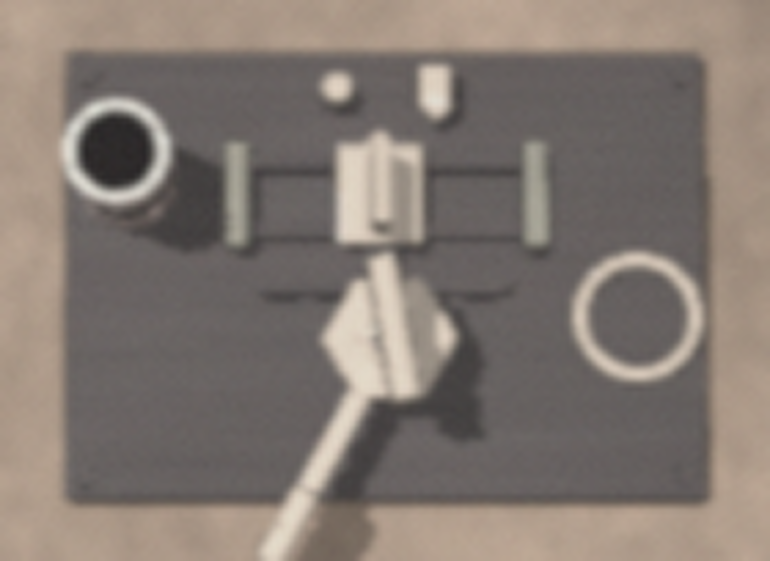

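View pics/sidez.png

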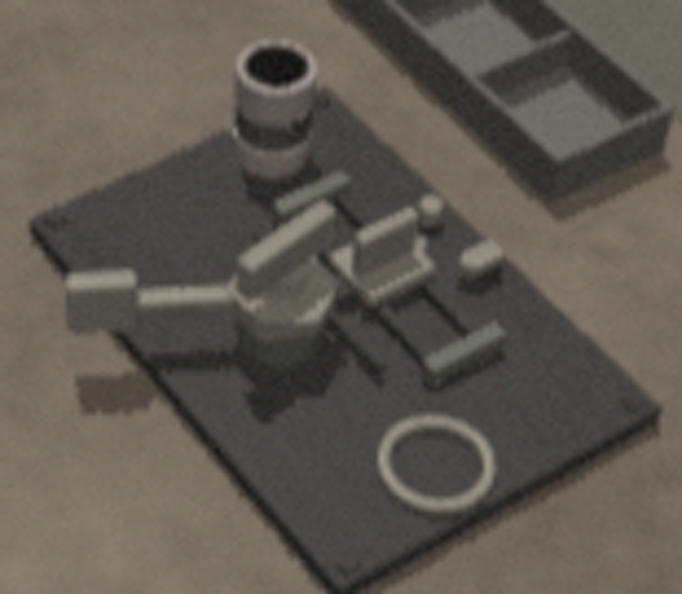

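The pointed marker is the right-hand (−y) item, its tip at zoom (437,118). The round bolt is at (338,88). Handle block end is at about (270,560), and the T-bar runs from (383,255) to (403,398). Next I compute poses.

```bash
python3 - <<'E'
from h import *
f=pickle.load(open("top0.pkl","rb"))
P=lambda a,b,z: atz(f,195+a/5.5-0.5+0.09,112+b/5.5-0.5+.09,z)
# corners: far-left, far-right, near-left, near-right
C=[P(66,52,.016),P(705,55,.016),P(66,502,.008),P(709,502,.016)]
for c in C: print(np.round(c,4))
print(np.linalg.norm(C[0]-C[1]),np.linalg.norm(C[0]-C[2]),np.linalg.norm(C[1]-C[3]))
M=np.array([[.16,.17],[.16,-.17],[-.08,.17],[-.08,-.17]]);W=np.array(C)[:,:2]
mc,wc=M.mean(0),W.mean(0);H=(M-mc).T@(W-wc)
a=np.arctan2(H[0,1]-H[1,0],H[0,0]+H[1,1]);R=np.array([[np.cos(a),-np.sin(a)],[np.sin(a),np.cos(a)]])
t=wc-R@mc;print("yaw",np.degrees(a),"axis",t, "res",(W-(M@R.T+t)))
B=lambda p:np.round(R.T@(p[:2]-t),4)
print("tbar ends",B(P(383,255,.106)),B(P(403,398,.106)),"hex",B(P(390,335,.061)))
print("marker tip",B(P(437,120,.034)),"fence tip",B(P(379,130,.038)),"bolt",B(P(338,88,.034)))
print("handle junction 295,495",B(P(300,492,.06)))
for nm,q in (("fence",P(379,130,.038)),):print(q)
# full image: handle block
c=f["color"][150:225,215:310]; cv2.imwrite("pics/topz2.png",cv2.resize(c,None,fx=8,fy=8,interpolation=cv2.INTER_CUBIC))
pickle.dump((R,t,a),open("bench.pkl","wb"))
g=pickle.load(open("side0.pkl","rb"))
for p in [(0,0,.106),(.16,.17,.016),(-.08,.17,.016),(.16,-.17,.016)]:
    w=np.r_[R@np.array(p[:2])+t,p[2]];u=proj(g,w);print(p,((u[0]-222)*4.4,(u[1]-125)*4.4))
E
```

```text
[0.7501 0.1298 0.016 ]
[ 0.7559 -0.2107  0.016 ]
[0.5111 0.1242 0.008 ]
[ 0.5171 -0.2141  0.016 ]
0.3404767406353198 0.2392126398534216 0.23874332002124268
yaw 1.0236665602383073 axis [ 0.59355411 -0.04339688] res [[-0.00039414  0.00033645]
 [-0.00070083 -0.0001457 ]
 [ 0.00055302 -0.00091998]
 [ 0.00054194  0.00072922]]
tbar ends [0.0358 0.0059] [-0.0339 -0.0036] hex [0.0026 0.0005]
marker tip [ 0.1194 -0.0256] fence tip [0.113  0.0049] bolt [0.1361 0.0261]
handle junction 295,495 [-0.0768  0.0459]
[ 0.70646942 -0.03649868  0.038     ]
(0, 0, 0.106) (np.float64(282.4490706815008), np.float64(233.33943791689768))
(0.16, 0.17, 0.016) (np.float64(322.5455928333396), np.float64(83.57499187969019))
(-0.08, 0.17, 0.016) (np.float64(22.468609594840167), np.float64(216.85945009009976))
(0.16, -0.17, 0.016) (np.float64(659.8863205224866), np.float64(408.36387736258564))
```

View pics/topz2.png

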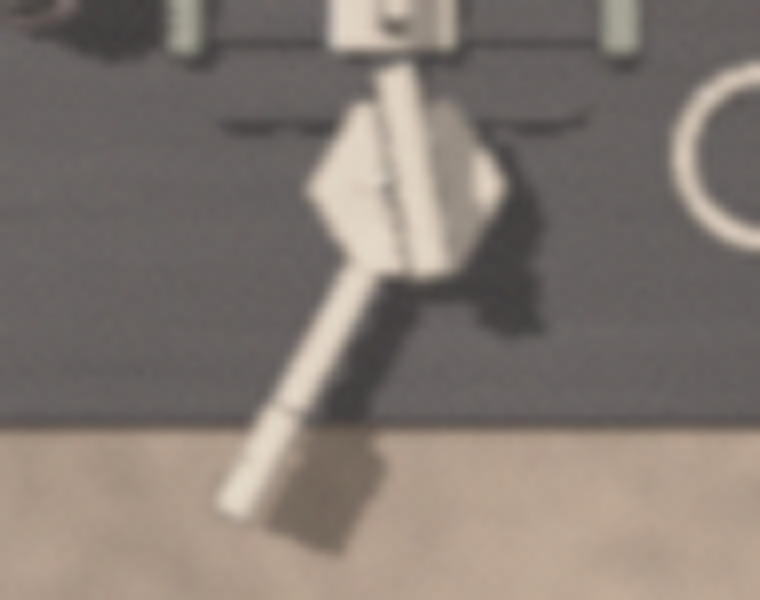

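```bash
python3 - <<'E'
from h import *
f=pickle.load(open("top0.pkl","rb"));R,t,a=pickle.load(open("bench.pkl","rb"))
P=lambda a,b,z: atz(f,215+a/8-0.5+0.06,150+b/8-0.5+.06,z)
s=telemetry.read_state();T=toolT(s);print(np.round(T,3))
print("tool x yaw",np.degrees(np.arctan2(T[1,0],T[0,0])),"z yaw",np.degrees(np.arctan2(T[1,2],T[0,2])))
p0=P(285,408,.061);p1=P(233,506,.076);p=P(262,462,.076)
for q in(p0,p1,p): d=q[:2]-t;print(q,np.hypot(*d),np.degrees(np.arctan2(d[1],d[0])))
for h in(.095,.109,.13):pass
E
```

```text
[[ 0.428 -0.001 -0.904  0.246]
 [ 0.904 -0.001  0.428  0.519]
 [-0.001 -1.     0.     0.231]
 [ 0.     0.     0.     1.   ]]
tool x yaw 64.68785251622639 z yaw 154.68783694484713
[ 0.51724286 -0.00179378  0.061     ] 0.08691504444696836 151.40181460452973
[0.48273192 0.01532998 0.076     ] 0.12542089780499344 152.08000016781884
[0.49786737 0.00576974 0.076     ] 0.10757931475766938 152.80458604696304
```

step_arm --targets '[[[-0.8,0,-1,0.3,1],[-0.8,0,-1,0.3,1],[-0.8,0,-1,0,1],[-0.8,0,-1,0,1],[-0.8,0,-1,0,1],[-0.8,0,-1,0,1],[-0.8,0,-1,0,1],[-0.8,0,-1,0,1]]]' --force 50

```text
time_s: 1.15
tcp_pos: [0.3491, 0.2787, 0.2282]
orientation: [-1.404, -0.836, 0.845]
wrist_force: [1.4, 0.3, -0.1]
opening: 0.0856
```

step_arm --targets '[[[-0.8,0,-1,0,1],[-0.8,0,-1,0,1],[-0.8,0,-1,0,1],[-0.8,0,-1,0,1],[-0.8,0,-1,0,1],[-0.8,0,-1,0,1],[0,0,0,0,1]]]'

```text
time_s: 2.02
tcp_pos: [0.4262, 0.0942, 0.2275]
orientation: [-1.405, -0.833, 0.844]
wrist_force: [0.1, 0.4, -0.5]
opening: 0.0854
```

```bash
cat >> h.py <<'E'
def yaw(s):
    T=toolT(s); return np.degrees(np.arctan2(T[1,0],T[0,0]))
def rel(target,yawt=None,s=None):
    s=s or telemetry.read_state();T=toolT(s)
    print("t",s["time_s"],"tcp",np.round(s["tcp_pos"],4),"yaw",round(yaw(s),2),"tooly",np.round(T[:3,1],3),"j6",round(s["joint_positions"][5],2),"F",np.round(s["wrist_force"],1),"op",round(s["opening"],4))
    print("units",np.round(T[:3,:3].T@(np.array(target)-T[:3,3])/.025,2), "turn",None if yawt is None else round(-(yawt-yaw(s))/5,2))
E
python3 -c "
from h import *
rel([.4973,.0078,.231],62)
"
```

```text
t 2.025 tcp [0.4262 0.0942 0.2275] yaw 61.7 tooly [-0.005 -0.005 -1.   ] j6 -1.01 F [ 0.1  0.4 -0.5] op 0.0854
units [-1.7  -0.14 -4.14] turn -0.06
```

step_arm --targets '[[[-0.5,0,-1,0,1],[-0.5,0,-1,0,1],[-0.5,0,-1,0,1],[-0.4,0,-1,0,1],[0,0,-0.4,0,1],[0,0,0,0,1]]]'

```text
time_s: 2.78
tcp_pos: [0.4995, 0.0034, 0.2261]
orientation: [-1.396, -0.833, 0.846]
wrist_force: [0.7, -0.6, 0.4]
opening: 0.0855
```

```bash
python3 -c "
from h import *
rel([.4973,.0078,.231],62)
s=telemetry.read_state();f=grab_frame('wrist');pickle.dump((s,f),open('w1.pkl','wb'));cv2.imwrite('pics/w1.png',f['color'])
"
```

```text
t 2.775 tcp [0.4995 0.0034 0.2261] yaw 61.86 tooly [-0.01   0.001 -1.   ] j6 -1.21 F [ 0.7 -0.6  0.4] op 0.0855
units [ 0.11 -0.19  0.16] turn -0.03
```

View pics/w1.png

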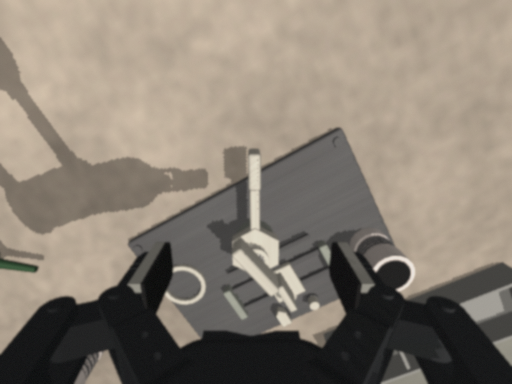

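The wrist view shows the handle block running vertically, between the jaws, at (254,150)–(254,187). The step ring is at (185,286), the short tube at (393,270), and the T-bar slants near (262,272).

```bash
python3 - <<'E'
from h import *
s,f=pickle.load(open('w1.pkl','rb'));R,t,a=pickle.load(open("bench.pkl","rb"))
c=f["color"][130:340,120:420];cv2.imwrite('pics/w1z.png',cv2.resize(c,None,fx=2.6,fy=2.6,interpolation=cv2.INTER_CUBIC))
T=toolT(s)@f["mount"]
for u,v,z in((254,149,.076),(254,187,.076),(254,168,.076)):
    p=atz(f,u,v,z,T);d=p[:2]-t;print(p,np.hypot(*d),np.degrees(np.arctan2(d[1],d[0])))
E
```

```text
[0.47409624 0.01986562 0.076     ] 0.13517516595989132 152.0951954241664
[ 5.11860622e-01 -1.23406329e-04  7.60000000e-02] 0.09244684379150361 152.0895910085823
[0.4925645  0.01009021 0.076     ] 0.11427934798164525 152.0929782582157
```

View pics/w1z.png

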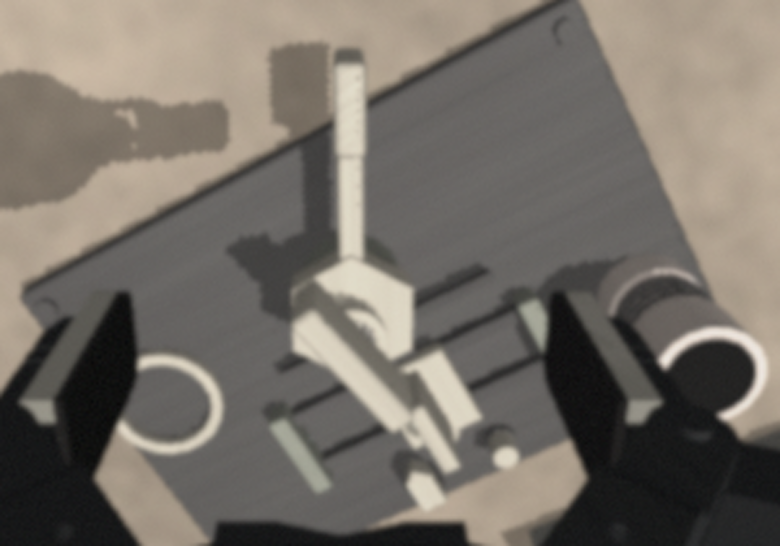

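step_arm --targets '[[[0.1,1,0.1,0,1],[0,1,0,0,1],[0,1,0,0,1],[0,1,0,0,1],[0,1,0,0,1],[0,1,0,0,1],[0,0,0,0,1]]]'

```text
time_s: 3.7
tcp_pos: [0.491, 0.0157, 0.074]
orientation: [-1.39, -0.839, 0.851]
wrist_force: [0.1, 0.5, 0.8]
opening: 0.0854
```

```bash
python3 -c "
from h import *
rel([.4973,.0078,.04],62)
s=telemetry.read_state();f=grab_frame('wrist');pickle.dump((s,f),open('w2.pkl','wb'));cv2.imwrite('pics/w2.png',f['color'])
"
```

```text
t 3.7 tcp [0.491  0.0157 0.074 ] yaw 62.3 tooly [-0.011  0.004 -1.   ] j6 -1.2 F [0.1 0.5 0.8] op 0.0854
units [-0.16  1.36 -0.39] turn 0.06
```

View pics/w2.png

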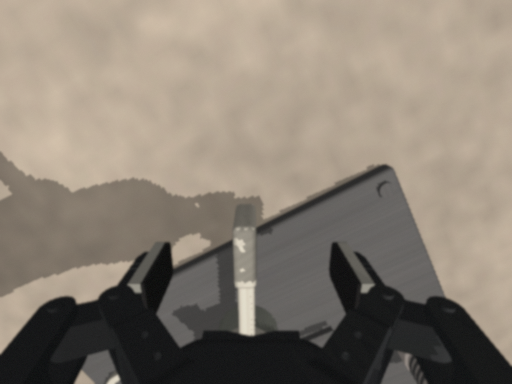

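The handle block is centred between the open jaws at (245, 228–282). Next I lower the last 34 mm, correct, and close.

step_arm --targets '[[[-0.15,0.5,-0.3,0,1],[0,0.5,-0.1,0,1],[0,0.35,0,0,1],[0,0,0,0,1]]]'

```text
time_s: 4.25
tcp_pos: [0.5014, 0.0074, 0.0415]
orientation: [-1.395, -0.845, 0.847]
wrist_force: [0.3, -0.7, -0.9]
opening: 0.0853
```

```bash
python3 -c "
from h import *
rel([.4973,.0078,.04],62)
"
```

```text
t 4.25 tcp [0.5014 0.0074 0.0415] yaw 62.32 tooly [-0.003  0.004 -1.   ] j6 -1.22 F [ 0.3 -0.7 -0.9] op 0.0853
units [-0.06  0.06  0.15] turn 0.06
```

step_arm --targets '[[[0,0,0.15,0,0],[0,0,0,0,0],[0,0,0,0,0],[0,0,0,0,0],[0,0,0,0,0]]]' --force 60

```text
time_s: 4.88
tcp_pos: [0.4977, 0.0085, 0.0423]
orientation: [-1.396, -0.846, 0.849]
wrist_force: [0.5, 0.1, -1.6]
opening: 0.0132
```

```bash
python3 -c "
from h import *
rel([.4973,.0078,.04],62)
"
```

```text
t 4.875 tcp [0.4977 0.0085 0.0423] yaw 62.41 tooly [-0.003  0.002 -1.   ] j6 -1.21 F [ 0.5  0.1 -1.6] op 0.0132
units [-0.03  0.09  0.  ] turn 0.08
```

step_arm --targets '[[[-0.38,0,-0.02,-1,0],[-0.38,0,-0.02,-1,0],[-0.38,0,-0.02,-1,0],[-0.38,0,-0.02,-1,0]]]'

```text
time_s: 5.38
tcp_pos: [0.4864, -0.027, 0.0423]
orientation: [-1.261, -1.114, 1.112]
wrist_force: [0.3, 0.7, 0.5]
opening: 0.013
```

```bash
cat >>h.py <<'E'
def pol():
    R,t,a=pickle.load(open("bench.pkl","rb"));s=telemetry.read_state();d=np.array(s["tcp_pos"])[:2]-t
    print("r",np.hypot(*d),"ang",np.degrees(np.arctan2(d[1],d[0]))%360,"yaw+90",yaw(s)+90,"j6",s["joint_positions"][5],"F",np.round(s["wrist_force"],1),"M",np.round(s["ft_torque"],2),s["opening"])
E
python3 -c "
from h import *
pol()
"
```

```text
r 0.10840675288610065 ang 171.32258537586932 yaw+90 172.6609097190149 j6 -1.6485973538948662 F [0.3 0.7 0.5] M [-0.36  0.14 -0.59] 0.012955816626158412
```

step_arm --targets '[[[-0.38,0,-0.02,-1,0],[-0.38,0,-0.02,-1,0],[-0.38,0,-0.02,-1,0],[-0.38,0,-0.02,-1,0],[-0.38,0,-0.02,-0.9,0],[0,0,0,0,0]]]'

```text
time_s: 6.12
tcp_pos: [0.4905, -0.0751, 0.0423]
orientation: [-1.043, -1.431, 1.424]
wrist_force: [0.1, -1.1, -1.2]
opening: 0.0132
```

```bash
python3 -c "
from h import *
pol()
"
```

```text
r 0.10778461986466945 ang 197.11967042855184 yaw+90 197.40514537553634 j6 -2.176292512002006 F [ 0.1 -1.1 -1.2] M [-0.88  0.11  0.29] 0.013178223427208943
```

step_arm --targets '[[[0,0,0,0,1],[0,0,0,0,1],[0,0,0,0,1],[0,-0.8,0,0,1],[0,-1,0,0,1],[0,-1,0,0,1],[0,-1,0,1,1],[0,-1,0,1,1]]]'

```text
time_s: 7.12
tcp_pos: [0.4892, -0.0734, 0.1636]
orientation: [-1.136, -1.297, 1.292]
wrist_force: [0.2, -0.4, -0.0]
opening: 0.0854
```

step_arm --targets '[[[0,-1,0,1,1],[0,0,0.5,1,1],[0,0,0,0,1]]]'

```text
time_s: 7.5
tcp_pos: [0.478, -0.0737, 0.1918]
orientation: [-1.227, -1.168, 1.159]
wrist_force: [-0.1, 0.3, -1.5]
opening: 0.0857
```

```bash
python3 -c "
from h import *
pol();rel([.5936,-.0434,.2])
s=telemetry.read_state();f=grab_frame('wrist');pickle.dump((s,f),open('w3.pkl','wb'));cv2.imwrite('pics/w3.png',f['color'])
f=grab_frame('top');pickle.dump(f,open('t3.pkl','wb'));cv2.imwrite('pics/t3.png',f['color'])
"
```

```text
r 0.11941510086129618 ang 194.67598077711693 yaw+90 176.55573091507327 j6 -1.8176409672508256 F [-0.1  0.3 -1.5] M [-0.01  0.    0.  ] 0.08565996485250987
t 7.5 tcp [ 0.478  -0.0737  0.1918] yaw 86.56 tooly [-0.003  0.01  -1.   ] j6 -1.82 F [-0.1  0.3 -1.5] op 0.0857
units [ 1.49 -0.33 -4.54] turn None
```

View pics/w3.png

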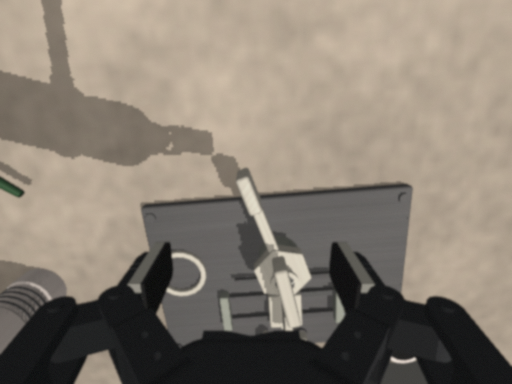

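The handle has swung: block end at (245,178). The T-bar runs from (280,268) to (292,328). I'll measure it more closely.

```bash
python3 - <<'E'
from h import *
s,f=pickle.load(open('w3.pkl','rb'))
c=f["color"][160:340,190:360];cv2.imwrite('pics/w3z.png',cv2.resize(c,None,fx=3.2,fy=3.2,interpolation=cv2.INTER_CUBIC))
E
```

```text
(no output)
```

View pics/w3z.png

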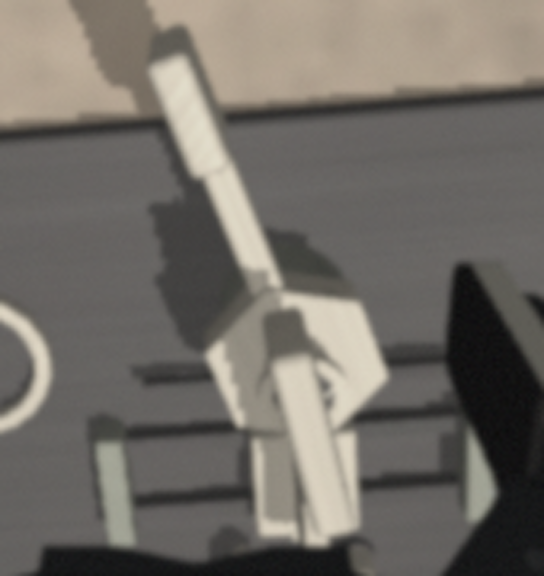

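```bash
python3 - <<'E'
from h import *
s,f=pickle.load(open('w3.pkl','rb'));R,t,a=pickle.load(open("bench.pkl","rb"))
T=toolT(s)@f["mount"]
P=lambda u,v,z:atz(f,190+u/3.2-.34,160+v/3.2-.34,z,T)
A=P(291,356,.106);B=P(334,535,.106);d=B-A
print(A,B,np.linalg.norm(d),np.degrees(np.arctan2(d[1],d[0])),"mid",(A+B)/2,"axis",t)
A=P(171,63,.076);B=P(208,172,.076);m=(A+B)/2
print(np.linalg.norm(A-B),m,np.degrees(np.arctan2(*(m[:2]-t)[::-1]))%360)
E
```

```text
[ 0.55806796 -0.04862518  0.106     ] [ 0.62791392 -0.03623232  0.106     ] 0.07093688705328062 10.061353100806436 mid [ 0.59299094 -0.04242875  0.106     ] axis [ 0.59355411 -0.04339688]
0.038052751235435986 [ 0.49037175 -0.07514791  0.076     ] 197.10405380987274
```

step_arm --targets '[[[0.3,0,-1,-1,1],[0.3,0,-1,-1,1],[0.3,0,-1,-0.6,1],[0.3,0,-1,0,1],[0,0,-0.3,0,1],[0,0,0,0,1]]]'

```text
time_s: 8.35
tcp_pos: [0.5875, -0.0349, 0.1884]
orientation: [-1.107, -1.342, 1.334]
wrist_force: [-0.3, -0.1, -0.6]
opening: 0.0856
```

```bash
python3 -c "
from h import *
rel([.5933,-.043,.076],100)
"
```

```text
t 8.35 tcp [ 0.5875 -0.0349  0.1884] yaw 100.32 tooly [-0.006  0.011 -1.   ] j6 -1.94 F [-0.3 -0.1 -0.6] op 0.0856
units [-0.41  4.49 -0.19] turn 0.06
```

step_arm --targets '[[[-0.4,0.5,-0.2,0,1],[0,1,0,0,1],[0,1,0,0,1],[0,0.9,0,0,1],[0,0,0,0,1]]]'

```text
time_s: 8.98
tcp_pos: [0.5906, -0.0478, 0.0984]
orientation: [-1.106, -1.337, 1.335]
wrist_force: [-0.1, -0.1, -0.2]
opening: 0.0852
```

```bash
python3 -c "
from h import *
rel([.5933,-.043,.076],100)
"
```

```text
t 8.975 tcp [ 0.5906 -0.0478  0.0984] yaw 100.19 tooly [-0.009  0.009 -1.   ] j6 -1.95 F [-0.1 -0.1 -0.2] op 0.0852
units [ 0.16  0.9  -0.15] turn 0.04
```

step_arm --targets '[[[0.15,0.4,-0.1,0,1],[0.05,0.4,-0.05,0,1],[0,0.1,0,0,1],[0,0,0,0,1]]]'

```text
time_s: 9.48
tcp_pos: [0.5945, -0.0427, 0.0763]
orientation: [-1.11, -1.339, 1.334]
wrist_force: [0.5, -0.0, -0.2]
opening: 0.0856
```

```bash
python3 -c "
from h import *
rel([.5933,-.043,.076],100)
"
```

```text
t 9.475 tcp [ 0.5945 -0.0427  0.0763] yaw 100.16 tooly [-0.006  0.008 -1.   ] j6 -1.94 F [ 0.5 -0.  -0.2] op 0.0856
units [-0.    0.01  0.05] turn 0.03
```

step_arm --targets '[[[0,0,0,0,0],[0,0,0,0,0],[0,0,0,0,0],[0,0,0,0,0],[0,0,0,0,0]]]' --force 30

```text
time_s: 10.1
tcp_pos: [0.5961, -0.0417, 0.0795]
orientation: [-1.113, -1.342, 1.331]
wrist_force: [1.1, -0.1, -6.7]
opening: 0.0136
```

step_arm --targets '[[[0,0,0,1,0],[0,0,0,1,0],[0,0,0,1,0],[0,0,0,1,0]]]'

```text
time_s: 10.6
tcp_pos: [0.5962, -0.0422, 0.0794]
orientation: [-1.283, -1.077, 1.07]
wrist_force: [0.3, 1.3, 1.2]
opening: 0.0134
```

```bash
python3 -c "
from h import *
pol();rel([.5933,-.043,.076],16)
"
```

```text
r 0.002866722244762791 ang 24.950450265079855 yaw+90 169.63368014788813 j6 -1.5853950174815468 F [0.3 1.3 1.2] M [-0.14 -0.07  0.11] 0.01338777929841036
t 10.6 tcp [ 0.5962 -0.0422  0.0794] yaw 79.63 tooly [-0.001  0.007 -1.   ] j6 -1.59 F [0.3 1.3 1.2] op 0.0134
units [-0.05  0.14  0.11] turn 12.73
```

step_arm --targets '[[[0,0,0,1,0],[0,0,0,1,0],[0,0,0,1,0],[0,0,0,1,0],[0,0,0,1,0],[0,0,0,1,0],[0,0,0,1,0],[0,0,0,1,0]]]'

```text
time_s: 11.6
tcp_pos: [0.5958, -0.0429, 0.0794]
orientation: [-1.501, -0.526, 0.526]
wrist_force: [-0.9, 1.1, 2.0]
opening: 0.0133
```

step_arm --targets '[[[0,0,0,1,0],[0,0,0,1,0],[0,0,0,0.5,0],[0,0,0,0,0]]]'

```text
time_s: 12.1
tcp_pos: [0.5955, -0.0431, 0.0794]
orientation: [-1.538, -0.351, 0.352]
wrist_force: [-0.0, 1.3, -0.2]
opening: 0.0133
```

```bash
python3 -c "
from h import *
pol();rel([.5933,-.043,.076],16)
for n in ('top','side','wrist'):
    s=telemetry.read_state();f=grab_frame(n);pickle.dump((s,f),open(n+'4.pkl','wb'));cv2.imwrite('pics/%s4.png'%n,f['color'])
    if n=='top':cv2.imwrite('pics/top4z.png',cv2.resize(f['color'][112:194,215:310],None,fx=8,fy=7,interpolation=cv2.INTER_CUBIC))
    if n=='side':cv2.imwrite('pics/side4z.png',cv2.resize(f['color'][150:230,260:360],None,fx=7,fy=7,interpolation=cv2.INTER_CUBIC))
"
```

```text
r 0.0019684193098566984 ang 9.242509786128297 yaw+90 115.70893211188965 j6 -0.6412234758790095 F [-0.   1.3 -0.2] M [-0.03 -0.1  -0.11] 0.013309949421325186
t 12.1 tcp [ 0.5955 -0.0431  0.0794] yaw 25.71 tooly [-0.001  0.004 -1.   ] j6 -0.64 F [-0.   1.3 -0.2] op 0.0133
units [-0.08  0.14  0.04] turn 1.94
```

View pics/top4z.png

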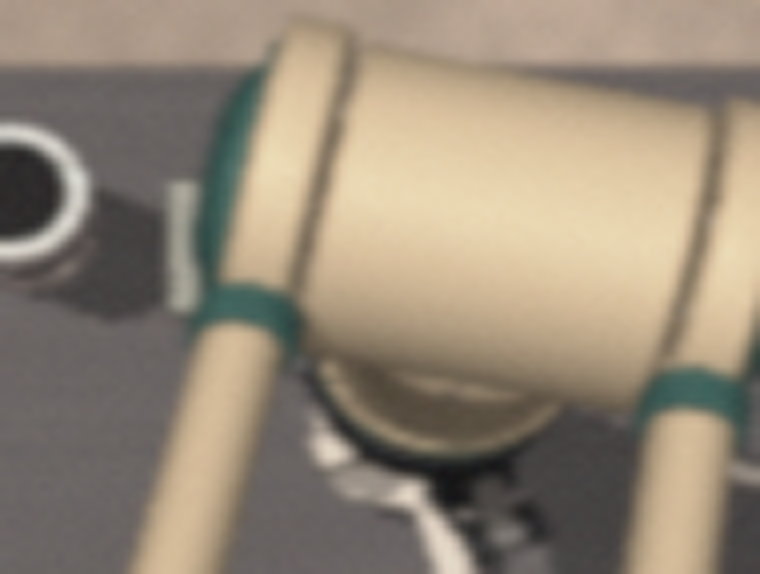

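View pics/side4z.png

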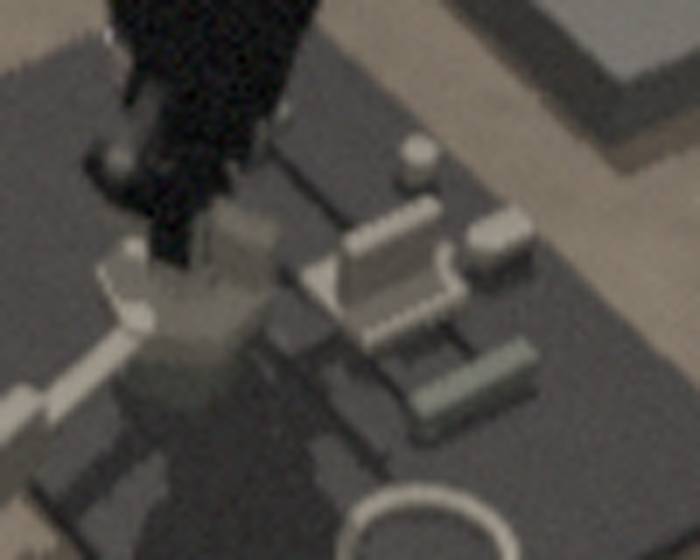

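View pics/wrist4.png

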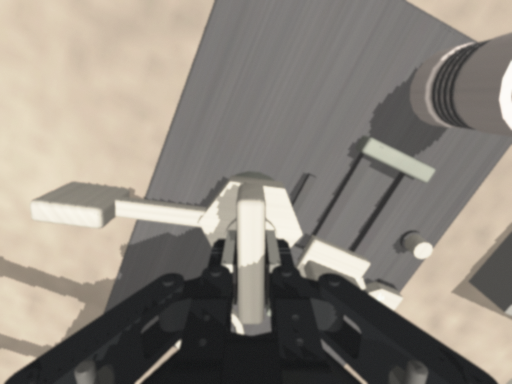

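```bash
python3 - <<'E'
from h import *
R,t,a=pickle.load(open("bench.pkl","rb"));s,f=pickle.load(open('side4.pkl','rb'))
x0,y0,k=295,165,12
im=cv2.resize(f['color'][y0:y0+45,x0:x0+60],None,fx=k,fy=k,interpolation=cv2.INTER_CUBIC)
im=cv2.convertScaleAbs(im,alpha=1.5)
def q(p):
    u,v=proj(f,np.r_[R@np.array(p[:2])+t,p[2]]);return (int((u-x0+.5)*k),int((v-y0+.5)*k))
for y,c in((-.016,(0,0,255)),(-.021,(0,255,0)),(-.026,(255,0,0))):
    cv2.circle(im,q((.118,y,.034)),3,c,-1); cv2.line(im,q((.06,y,.034)),q((.114,y,.034)),c,1)
    print(q((.118,y,.034)))
cv2.imwrite('pics/s4o.png',im)
E
```

```text
(345, 222)
(359, 236)
(372, 249)
```

View pics/s4o.png

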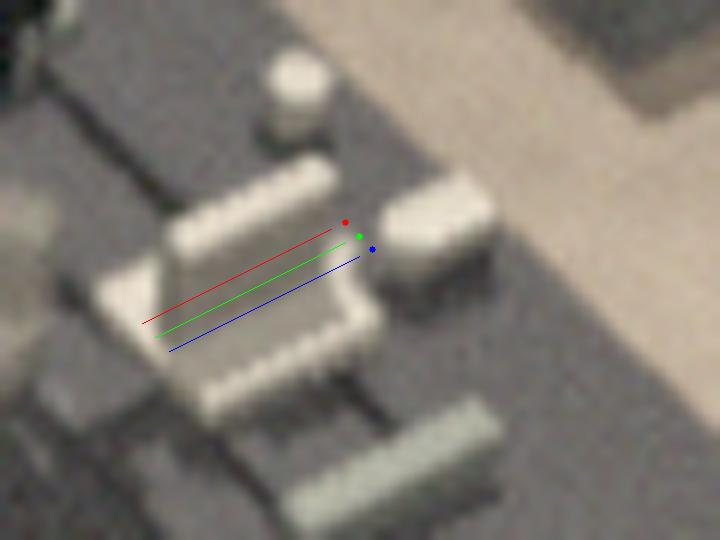

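step_arm --targets '[[[0,0,0,0.7,0],[0,0,0,0.5,0],[0,0,0,0,0],[0,0,0,0,0]]]'

```text
time_s: 12.75
tcp_pos: [0.5954, -0.0431, 0.0794]
orientation: [-1.55, -0.269, 0.271]
wrist_force: [-0.7, 0.4, 1.4]
opening: 0.0137
```

step_arm --targets '[[[0,0,0,0,1],[0,0,0,0,1],[0,0,0,0,1],[0,-1,0,0,1],[0,-1,0.5,0,1],[0,-1,1,0,1],[0,-1,1,0,1],[0,0,1,0,1]]]'

```text
time_s: 13.75
tcp_pos: [0.5661, 0.0388, 0.1817]
orientation: [-1.551, -0.267, 0.27]
wrist_force: [0.0, 1.2, 0.2]
opening: 0.0853
```

```bash
python3 -c "
from h import *
pol();rel([.5933,-.043,.076],16)
for n in ('top','wrist'):
    s=telemetry.read_state();f=grab_frame(n);pickle.dump((s,f),open(n+'5.pkl','wb'));cv2.imwrite('pics/%s5.png'%n,f['color'])
    if n=='top':cv2.imwrite('pics/top5z.png',cv2.resize(f['color'][112:194,215:310],None,fx=8,fy=7,interpolation=cv2.INTER_CUBIC))
"
```

```text
r 0.08662511146134885 ang 108.44506747835229 yaw+90 109.62101038867513 j6 -0.39952666987571045 F [0.  1.2 0.2] M [-0.07  0.01  0.  ] 0.08528459595355041
t 13.75 tcp [0.5661 0.0388 0.1817] yaw 19.62 tooly [-0.003  0.003 -1.   ] j6 -0.4 F [0.  1.2 0.2] op 0.0853
units [-0.07  4.22 -3.46] turn 0.72
```

View pics/top5z.png

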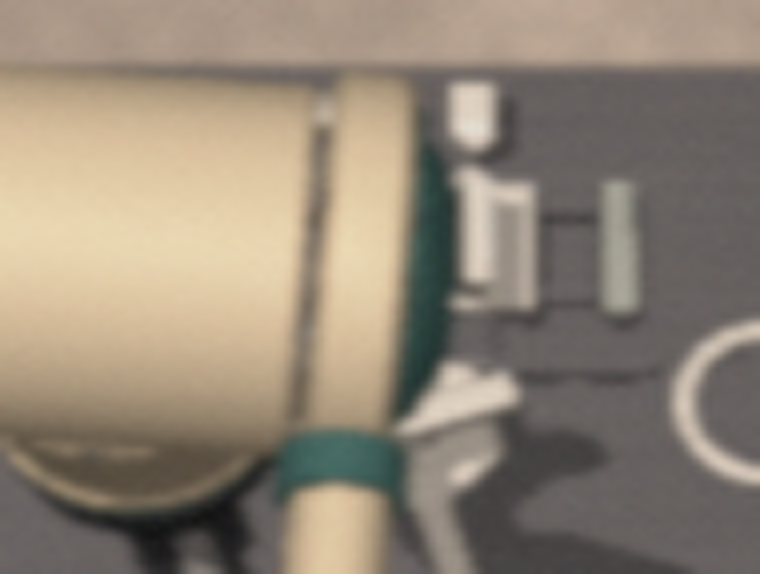

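View pics/wrist5.png

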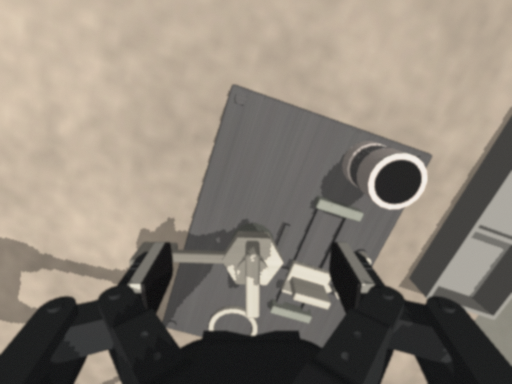

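step_arm --targets '[[[-1,-0.5,0,-1,1],[-1,-0.5,0,-1,1],[-1,-0.5,0,-1,1],[-1,-0.5,0,-1,1],[-0.5,0,0,-1,1],[-0.5,0,0,-1,1],[-0.5,0,0,-1,1],[-0.5,0,0,-1,1]]]'

```text
time_s: 14.85
tcp_pos: [0.4403, -0.051, 0.2297]
orientation: [-1.402, -0.823, 0.839]
wrist_force: [0.1, -0.1, -0.5]
opening: 0.0851
```

```bash
python3 -c "
from h import *
pol();rel([.46,-.06,.24],100)
"
```

```text
r 0.15346434370475692 ang 182.83747580594942 yaw+90 151.18453453893855 j6 -1.3353403698581852 F [ 0.1 -0.1 -0.5] M [ 0.   -0.02  0.03] 0.08508708677514812
t 14.85 tcp [ 0.4403 -0.051   0.2297] yaw 61.18 tooly [-0.01  -0.002 -1.   ] j6 -1.34 F [ 0.1 -0.1 -0.5] op 0.0851
units [ 0.06 -0.42 -0.86] turn -7.76
```

step_arm --targets '[[[0,0,0,-1,1],[0,0,0,-1,1],[0,0,-0.3,-1,1],[0,0,-0.3,-1,1],[0,0,0,-1,1],[0,0,0,0,1]]]'

```text
time_s: 15.6
tcp_pos: [0.4543, -0.0613, 0.2276]
orientation: [-1.23, -1.154, 1.178]
wrist_force: [-0.3, -0.2, 0.1]
opening: 0.0854
```

```bash
python3 -c "
from h import *
pol();rel([.46,-.06,.24],100)
for n in ('top','wrist'):
    s=telemetry.read_state();f=grab_frame(n);pickle.dump((s,f),open(n+'6.pkl','wb'));cv2.imwrite('pics/%s6.png'%n,f['color'])
    if n=='top':cv2.imwrite('pics/top6z.png',cv2.resize(f['color'][112:184,230:310],None,fx=9,fy=8,interpolation=cv2.INTER_CUBIC))
"
```

```text
r 0.14038956149773457 ang 187.3162565999363 yaw+90 176.75687602304026 j6 -1.7901393841118411 F [-0.3 -0.2  0.1] M [-0.04  0.03 -0.02] 0.08543355808875513
t 15.6 tcp [ 0.4543 -0.0613  0.2276] yaw 86.76 tooly [-0.014 -0.006 -1.   ] j6 -1.79 F [-0.3 -0.2  0.1] op 0.0854
units [ 0.06 -0.5  -0.22] turn -2.65
```

View pics/top6z.png

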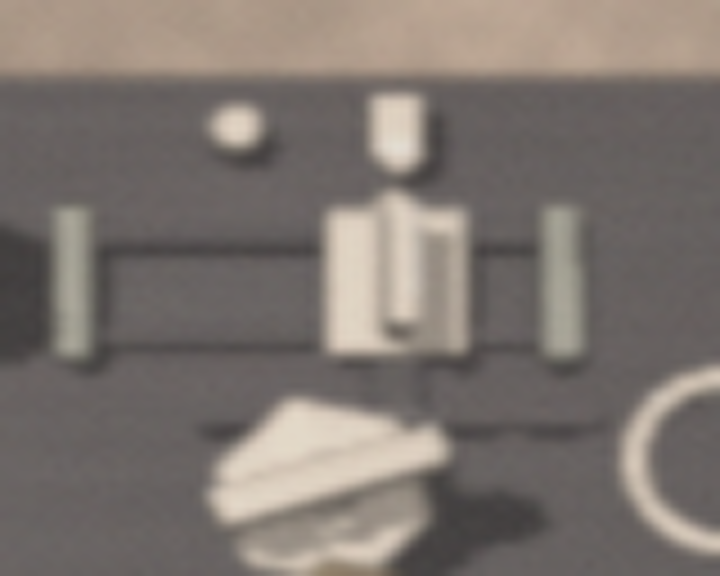

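View pics/wrist6.png

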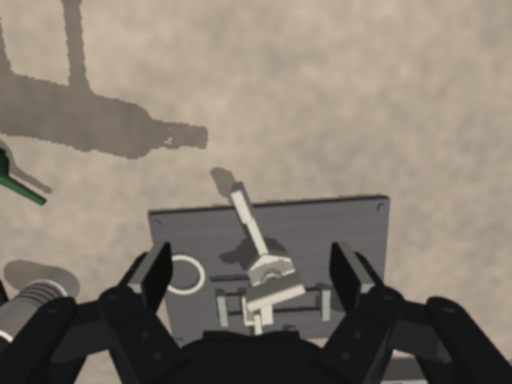

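The top zoom shows the marker tip at (398,175), the fence pointer tip at (397,190), and the carriage spanning 325–468 (centre 396.5). They agree to about 1 mm. Now I re-grip the nut handle.

step_arm --targets '[[[0,0.3,-1,-1,1],[0,0.6,-0.4,-1,1],[0,0.6,0,-1,1],[0,0.6,0,-1,1],[0,0,0,0,1]]]'

```text
time_s: 16.32
tcp_pos: [0.4897, -0.0637, 0.1735]
orientation: [-1.047, -1.411, 1.434]
wrist_force: [0.0, 0.5, -0.4]
opening: 0.0855
```

```bash
python3 -c "
from h import *
pol();rel([.4894,-.0754,.042],107.1)
"
```

```text
r 0.1057922262810717 ang 191.05633408614327 yaw+90 196.99515238999305 j6 -2.1263293094054188 F [ 0.   0.5 -0.4] M [ 0.02 -0.04  0.  ] 0.085504044248817
t 16.325 tcp [ 0.4897 -0.0637  0.1735] yaw 107.0 tooly [-0.013 -0.007 -1.   ] j6 -2.13 F [ 0.   0.5 -0.4] op 0.0855
units [-0.43  5.26  0.07] turn -0.02
```

step_arm --targets '[[[-0.4,0.8,0,0,1],[0,1,0,0,1],[0,1,0,0,1],[0,0.6,0,0,1],[0,0,0,0,1]]]'

```text
time_s: 16.95
tcp_pos: [0.4951, -0.0756, 0.0904]
orientation: [-1.062, -1.408, 1.426]
wrist_force: [-0.0, 0.1, -0.3]
opening: 0.0855
```

```bash
python3 -c "
from h import *
pol();rel([.4894,-.0754,.042],107.1)
"
```

```text
r 0.10364344302332383 ang 198.12941387222608 yaw+90 196.37467558018193 j6 -2.132404183980569 F [-0.   0.1 -0.3] M [-0.02 -0.   -0.01] 0.08545284189272327
t 16.95 tcp [ 0.4951 -0.0756  0.0904] yaw 106.37 tooly [-0.005 -0.01  -1.   ] j6 -2.13 F [-0.   0.1 -0.3] op 0.0855
units [0.09 1.94 0.2 ] turn -0.15
```

step_arm --targets '[[[0.05,0.7,0.1,-0.1,1],[0,0.7,0.1,0,1],[0,0.5,0,0,1],[0,0,0,0,1]]]'

```text
time_s: 17.45
tcp_pos: [0.4939, -0.0777, 0.0462]
orientation: [-1.069, -1.416, 1.429]
wrist_force: [0.2, 0.2, 0.7]
opening: 0.0855
```

```bash
python3 -c "
from h import *
pol();rel([.4894,-.0754,.042],107.1)
"
```

```text
r 0.1053667341291572 ang 198.9989009846784 yaw+90 196.65566147384715 j6 -2.139729110889355 F [0.2 0.2 0.7] M [-0.04  0.01  0.  ] 0.08550581433805396
t 17.45 tcp [ 0.4939 -0.0777  0.0462] yaw 106.66 tooly [ 0.004 -0.012 -1.   ] j6 -2.14 F [0.2 0.2 0.7] op 0.0855
units [0.14 0.16 0.15] turn -0.09
```

step_arm --targets '[[[0.14,0.1,0.1,0,1],[0,0,0,0,0],[0,0,0,0,0],[0,0,0,0,0],[0,0,0,0,0],[0,0,0,0,0]]]' --force 60

```text
time_s: 18.2
tcp_pos: [0.4921, -0.0751, 0.0458]
orientation: [-1.072, -1.419, 1.429]
wrist_force: [-0.1, -1.2, 1.7]
opening: 0.013
```

step_arm --targets '[[[0.38,0,-0.02,1,0],[0.38,0,-0.02,1,0],[0.38,0,-0.02,1,0],[0.38,0,-0.02,1,0],[0.38,0,-0.02,1,0],[0.38,0,-0.02,1,0]]]'

```text
time_s: 18.95
tcp_pos: [0.4897, -0.0181, 0.0457]
orientation: [-1.329, -1.027, 1.036]
wrist_force: [-0.5, -1.3, 1.2]
opening: 0.013
```

```bash
python3 -c "
from h import *
pol()
"
```

```text
r 0.10693542925229771 ang 166.3138060694542 yaw+90 166.11735265663438 j6 -1.4851157835914277 F [-0.5 -1.3  1.2] M [0.39 0.15 0.56] 0.013019684835629307
```

Remaining to the stop is about 14°.

step_arm --targets '[[[0.38,0,-0.02,1,0],[0.38,0,-0.02,1,0],[0.25,0,-0.01,0.6,0],[0.2,0,0,0.4,0],[0.2,0,0,0.2,0]]]'

```text
time_s: 19.58
tcp_pos: [0.499, 0.0077, 0.0457]
orientation: [-1.434, -0.81, 0.843]
wrist_force: [-8.2, -21.7, 6.3]
opening: 0.0128
```

```bash
python3 -c "
from h import *
pol()
"
```

```text
r 0.10743068813060766 ang 151.60816973246096 yaw+90 150.5823432721053 j6 -1.1309199063992361 F [ -8.2 -21.7   6.3] M [-2.09  0.85  1.05] 0.012790440933690252
```

step_arm --targets '[[[0.15,0,0,0,0],[0.15,0,0,0,0]]]'

```text
time_s: 19.82
tcp_pos: [0.4989, 0.0073, 0.0458]
orientation: [-1.439, -0.807, 0.862]
wrist_force: [-5.2, -13.4, 4.9]
opening: 0.013
```

step_arm --targets '[[[0,0,0,0,0],[0,0,0,0,1],[0,0,0,0,1],[0,0,0,0,1],[0,0,0,0,1]]]'

```text
time_s: 20.45
tcp_pos: [0.499, 0.0071, 0.0457]
orientation: [-1.439, -0.806, 0.861]
wrist_force: [0.8, -0.4, 0.6]
opening: 0.0841
```

```bash
python3 -c "
from h import *
pol()
"
```

```text
r 0.10720937660645961 ang 151.9204546519236 yaw+90 151.0701799534749 j6 -1.1200380146688138 F [ 0.8 -0.4  0.6] M [ 0.02 -0.03  0.  ] 0.0841395564567022
```

Rise, back off toward the robot, and check.

step_arm --targets '[[[0,-0.7,0,0,1],[0,-1,0,0,1],[0,-1,0,0,1],[0,-1,0,0,1],[0,-1,0.5,0,1],[0,-1,1,0,1],[0,-1,1,0,1],[0,0,1,0,1]]]'

```text
time_s: 21.45
tcp_pos: [0.4239, 0.058, 0.2164]
orientation: [-1.439, -0.804, 0.86]
wrist_force: [-0.4, -0.4, -0.3]
opening: 0.0856
```

step_arm --targets '[[[0,0,0.5,0,1],[0,0,0,0,1],[0,0,0,0,1]]]'

```text
time_s: 21.82
tcp_pos: [0.4099, 0.0648, 0.2141]
orientation: [-1.437, -0.803, 0.864]
wrist_force: [-0.1, 0.4, 0.0]
opening: 0.0848
```

```bash
python3 -c "
from h import *
pol()
for n in ('top','wrist'):
    s=telemetry.read_state();f=grab_frame(n);pickle.dump((s,f),open(n+'7.pkl','wb'));cv2.imwrite('pics/%s7.png'%n,f['color'])
    if n=='top':cv2.imwrite('pics/top7z.png',cv2.resize(f['color'][112:184,230:310],None,fx=9,fy=8,interpolation=cv2.INTER_CUBIC))
"
```

```text
r 0.21312460129266464 ang 149.49645911539037 yaw+90 151.08502176520355 j6 -1.0242320878581337 F [-0.1  0.4  0. ] M [ 0.07 -0.02  0.01] 0.0847507000544026
```

View pics/top7z.png

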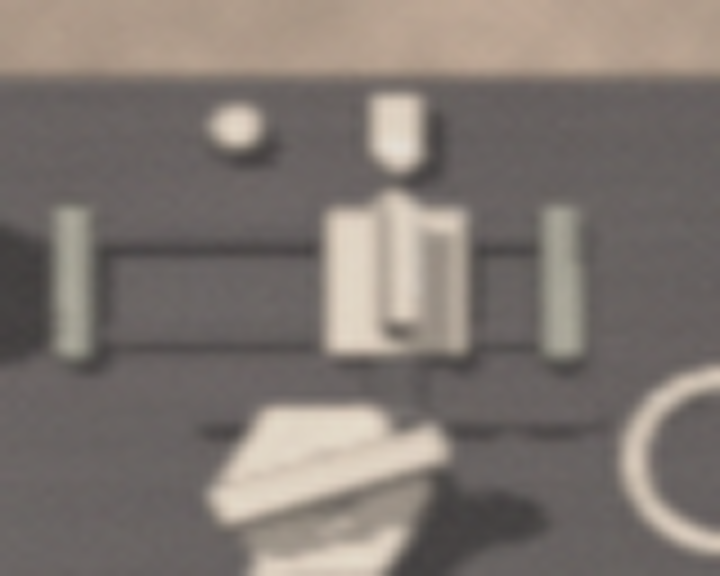

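View pics/wrist7.png

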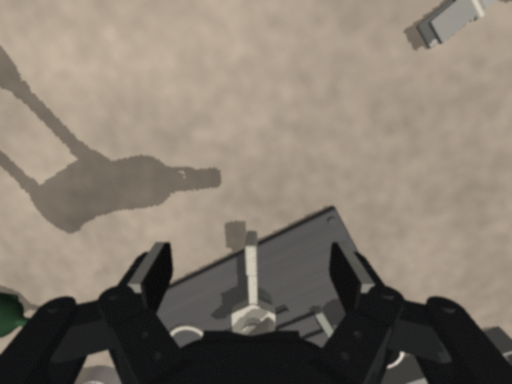

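View pics/top7.png

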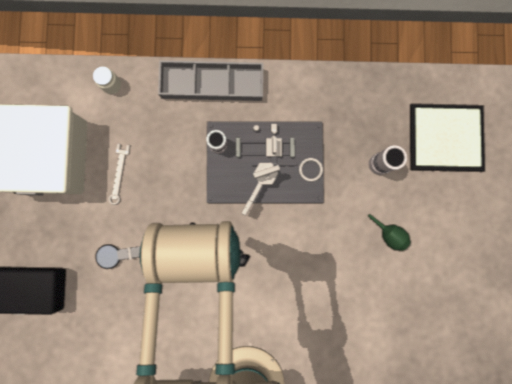

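The fence is unchanged: pointer tip (397,190) against marker tip (398,175). The handle is back at (247,211), and the bystanders look unmoved. As a last check, I compare the handle and bystanders numerically with the first frame.

```bash
python3 - <<'E'
from h import *
a=pickle.load(open("top0.pkl","rb"))["color"];b=pickle.load(open("top7.pkl","rb"))[1]["color"]
d=np.abs(a.astype(int)-b).max(2)
for n,(x0,y0,x1,y1) in dict(handle=(238,185,262,218),tube=(205,128,230,155),ring=(297,156,326,184),tall=(368,142,410,178),blower=(365,210,415,255),wrench=(105,140,135,205),clip=(92,240,135,272)).items():
    A=a[y0:y1,x0:x1];B=b[y0:y1,x0:x1];g=lambda i:cv2.cvtColor(i,6).astype(np.float32)
    print(n,d[y0:y1,x0:x1].mean().round(2),d[y0:y1,x0:x1].max(),np.round(cv2.phaseCorrelate(g(A),g(B))[0],2))
s,f=pickle.load(open('wrist7.pkl','rb'));R,t,_=pickle.load(open("bench.pkl","rb"));T=toolT(s)@f["mount"]
m=atz(f,251.5,255,.076,T);print(m,np.degrees(np.arctan2(*(m[:2]-t)[::-1])))
E
```

```text
handle 2.92 19 [-0.13 -0.03]
tube 2.45 7 [0.57 0.53]
ring 2.36 10 [0.04 0.06]
tall 2.42 6 [0.51 0.07]
blower 2.51 6 [-0.02  0.62]
wrench 2.67 6 [-0.02  0.01]
clip 2.62 7 [0.44 0.  ]
[0.49033616 0.01350612 0.076     ] 151.1324992952614
```

```bash
python3 -c "
from h import *
print(workorder.close_job())"
```

```text
the job is handed in; nothing more can be done
None
```

I loosened the jam nut by about 45° (0.79 rad), turned the T-bar clockwise by about 80° to bring the fence to the pointed marker, and swung the nut back to its stop. I handed the job in at about 22 s of robot time; it reports no verdict.

Last checks, made before handing in:
- **Fence:** in the top camera the pointer and marker tips agree to about 1 mm along the bench's y. The fence did not move while I tightened the nut.
- **Nut:** I pushed until the handle stopped moving, with about 23 N of reaction at the wrist. The handle is back within about 1° of its starting angle.
- **Gear around:** comparing the first and last top pictures, the tubes, ring, clip, blower and wrench show no visible movement.
- **Robot:** the gripper was open and clear of everything.

Nothing failed or disagreed by more than about 1 mm or 1°. The image-shift estimate did give up to about 0.6 pixel (roughly 1.5 mm) for the short tube, tall tube, clip and blower. The images there match down to noise, so I take it as an artefact of the method.

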